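Close the cup clamp past its half-way detent

TASK

A filled cup stands in one of the two cup clamps. With the tips of the closed fingers, push the upright black handle of that clamp's lever round anticlockwise (seen from above), past the click at its half-way stop and on to its second, last stop, so that the roller closes on the cup and keeps it against the two posts; then take the hand away. Push only this lever: do not touch or lift the cup, and leave the other clamp's lever and the weight, marker pen and date stamp as they are.

Things in the scene. Friction and masses are not known exactly. Their poses are not given: they have to be found in the camera images.
- clamp_a: the clamp in which the cup stands: aluminium base plate 170 x 195 x 12 mm, and a quadrant plate 135 x 120 x 8 mm under the handle; fixed. Origin on the table top, z up. In its frame (mm): cup's seat (-36, 0) against two steel posts on its -x side, 50 mm high; lever's pivot (26, -75); grey gear housing 56 x 46 mm at (-40, -105), top at z 64
- clamp_b: the empty clamp, to be left alone: the same in every size as clamp_a
- lever_a (a joint): lever of clamp_a, rad, 0 open, grows anticlockwise seen from above. Click stops at 0, 0.5 (first detent), 1.0 (second stop, cup clamped); hard end 1.02. Pushed slowly at the handle it takes 10 to 15 N to leave 0 and again to leave 0.5; past 0.25 it is drawn to 0.5, past 0.75 to 1.0
- lever_b (a joint): lever of clamp_b (leave it alone), the same values
- lever_a_knob (a point): on the axis of the upright black handle of clamp_a's lever, 75 mm above the table; moves with the lever. Handle: 22 mm in diameter, straight from 43 to 94 mm above the table, top at 105 mm. Above 35 mm height the space 60 mm round its clockwise side is free
- lever_b_knob (a point): the same point on the handle of clamp_b's lever
- clamp_a_pivot (a point): clamp_a's lever pivot, at table height, axes as clamp_a's. The lever is a flat bell crank, 23 to 31 mm above the table: the handle 90 mm from the pivot, at -55 degrees from +x (anticlockwise counts plus) at joint 0, +2.3 at joint 1; on the other arm, 75 mm out, a rubber roller 24 mm thick that closes on the cup's +x side
- clamp_a_seat (a point): centre of the cup's seat in clamp_a, on the plate's top 12 mm above the table; the cup's origin belongs here when clamped
- cup: open cup filled with brown paste, 104 mm in diameter, 41 mm high, 0.2 kg, loose on clamp_a's plate, up to 9 mm from its seat; origin at the centre of its underside, z up
- weight: brass knobbed weight, 29 mm in diameter, 48 mm high, loose, upright, on the table; origin at the centre of its underside
- pen: grey and black marker pen, 134 mm long, 15 mm thick, loose, lying on the table along its own y; origin at the centre of its underside
- stamp: black and grey date stamp, 30 x 42 mm, 88 mm high, loose, upright on the table; origin at the centre of its underside
Not all that is in view belongs to the job. Of the things like the cup, leave any that is pink; of the rest the larger one is meant.

How it is judged:
At the end, for the whole second after the job is handed in: lever_a rests at its second stop (above 0.93 rad), the cup stands upright (within 0.1 rad) and still within 6 mm of its seat, lever_b is still below 0.15 rad, and weight, pen and stamp are within 20 mm of where they began (value of joint lever_a above 0.93 rad and velocity of joint lever_a between -0.05 and 0.05 rad/s and value of joint lever_b below 0.15 rad and distance between cup and clamp_a_seat below 0.006 m and angle between cup's own z axis and vertical below 0.1 rad and linear speed of cup below 0.01 m/s and distance of each of weight, pen, stamp from where it was at the start of the episode below 0.02 m); the robot touches nothing.
It fails at once if the robot touches the cup (over 1 N) (contact force between any of the fingers, the arm and cup above 1 N).
It fails at once if the cup is lifted (over 12 mm above its place on the plate) (height (world z) of cup above 0.024 m).
It fails at once if the other clamp's lever is moved (handle by more than 12 mm) (distance of lever_b_knob from where it was at the start of the episode above 0.012 m).
It fails at once if the weight, pen or stamp is moved by more than 20 mm (distance of any of weight, pen, stamp from where it was at the start of the episode above 0.02 m).
It also fails if it takes over 35 s, if anything falls off the work surface, if the arm or the gripper's body presses on something with over 40 N, if the wrist force passes 120 N, or if a joint passes its speed limit or range.

ROBOT

A 6-joint arm with a two-finger parallel gripper is mounted at the origin on the work surface; the furniture and walls round the work are solid. World frame = base frame: x ahead of the robot, y to its left, z up, the work surface at z = 0. Lengths are in m, angles in rad, forces in N, time in s.
With the tool pointing down it reaches from about 0.375 to 0.975 m from the base axis. Payload 3.8 kg.
Tool frame: the origin (TCP) lies midway between the tips of the shut fingers; the grasp point (between the pads) lies 19 mm behind it; z points along the fingers, y is the line along which they close (so a half turn about z gives the same grasp; the last joint's range is limited). The gripper opens to 85 mm and grips with 20 to 120 N. Pads are 22 mm wide; open, the fingers measure 114 mm over their backs; the gripper's body (76 mm by 85 mm) begins 54 mm behind the grasp point. The pads swing forward as they close: fully open they stand 13 mm farther back than shut.
Start: joints at [-1.317, 0.264, 1.604, -0, 1.274, -0.037], TCP at [0.194, -0.647, 0.231] pointing down, gripper open.
Joint ranges: [-2.63, 2.63], [-0.94, 2.18], [0.31, 2.57], [-1.31, 4.45], [0, 2.66], [-2.55, 2.55]. Speed limits (rad/s): [2.57, 2.57, 3.14, 3.14, 3.14, 3.14].

INTERFACE

Orientations are given as a unit quaternion [w, x, y, z].
In Python, from rig import ctrl gives the robot as it stands.
- The arm moves only by the tool jog_arm, never from a script. Its argument "deltas" is a list of rows, each a list of 2 entries, a list of its own where there are three numbers: the shift along the world's x, y, z in mm, then the turn about the world's z in rad. In form: [[[tx, ty, tz], yaw], ...]. A call has 1 to 12 rows; each row is the pose to reach, as a shift and turn from the pose commanded when the call began; what a row does not reach only later rows make up. A row lasts 1/12 s, in which the tool goes at most 41.7 mm and 7.16 degrees, less where a joint would pass 70% of its speed; a pose out of reach is approached as far as the arm can. A call with a gripper value outside its range is refused whole. "fingers" is the closure, from -1 (fully open) to 1 (shut), set as the call begins (left out, the last holds). The fingers move at their own pace and stop on an object; "newtons" is the grip in N (left out, the last holds). Time passes only in rows, so rows that repeat a pose let the fingers close. It gives the time, the measured TCP pose, the force, the opening and the grip force at its end, in the units of the state.
- ctrl.get_state(): the state, without advancing time (a new reading comes with each control period).
- ctrl.read_camera(name): name is "scene" or "side" or "wrist"; returns a dict with "img" (400x640x3 uint8, red, green, blue), "fx", "fy", "cx", "cy" (pixels), "R" (3x3) and "t" (3): a world point X has camera coordinates R X + t. Camera axes: x right, y down, z forward; pixel columns grow to the right and rows downward; lengths in m; the calibration is good to about 2 mm. A picture is of the moment at which its call begins. There is no depth.
- ctrl.sign_off(): hands the job in; it is judged then, once.
The state is a dict: "clock": time; "joint_positions": joint angles; "qd": joint speeds; "effort": joint torques, N m; "tool_pos": TCP position; "tcp_rot": TCP orientation; "force": force on the tool from outside, world axes, zero at the start; "moment": the same for the moment, N m; "width": finger opening in m; "grip_force": force on a finger pad.
Only numpy, scipy, OpenCV 4.12 (cv2) and the standard library are available. Lean on these libraries where they do the work, as an engineer would, in place of code of your own. Each camera call takes 0.05 s, during which the arm holds its last target. There are 200 camera calls.

## Working session

There is one attempt and no reset: what is moved stays moved. The work goes in short steps, Python scripts to look and compute and a tool call to move; the robot and the scene stay as the last step left them, time stands still between calls to the robot, and variables do not carry over. Pictures are saved under pics/ and viewed, at most 10 in all, crops included, and the job is handed in when it is done.

Besides the shell and the picture viewer there is one more tool, called after "Request:" as name(argument=value, ...) on one line, values as JSON. jog_arm: Moves the arm, as the interface text tells. Its arguments: {"type":"object","properties":{"deltas":{"type":"array"},"fingers":{"type":"number"},"newtons":{"type":"number"}},"required":["deltas"]}

```bash
mkdir -p pics
cat > h.py <<'E'
import numpy as np,cv2
from rig import ctrl
def shot(n,f):
    c=ctrl.read_camera(n); cv2.imwrite(f'pics/{f}.png',c['img'][:,:,::-1]); np.savez(f'pics/{f}.npz',**c); return c
def ray(c,u,v,z):
    R,t=np.array(c['R']),np.array(c['t']); o=-R.T@t
    d=R.T@np.array([(u-c['cx'])/c['fx'],(v-c['cy'])/c['fy'],1]); return o+d*(z-o[2])/d[2]
def proj(c,X):
    p=np.array(c['R'])@np.array(X)+np.array(c['t']); return np.array([c['fx']*p[0]/p[2]+c['cx'],c['fy']*p[1]/p[2]+c['cy']])
E
python3 - <<'E'
from h import *
for n in('scene','side'):
    c=shot(n,n+'0'); print(n,-c['R'].T@c['t'],c['fx'])
print(ctrl.get_state())
E
```

```text
scene [-0.13382287 -0.5769269   0.50841713] 407.06790164321393
side [0.37906706 1.0200924  0.91744369] 510.6317440157701
{'clock': 0.1, 'joint_positions': array([-1.31687782e+00,  2.64677595e-01,  1.60523971e+00, -2.82540101e-06,
        1.27369453e+00, -3.69100625e-02]), 'qd': array([ 0.00051125, -0.00132548, -0.00059567, -0.00141698, -0.00201145,
       -0.00096007]), 'effort': array([-7.37548680e-05, -5.16706645e+01, -3.68588984e+01,  6.94700429e-05,
        6.31670919e-03, -3.52664142e-05]), 'tool_pos': array([ 0.19337899, -0.64601972,  0.23008544]), 'tcp_rot': array([-1.00350961e-03,  9.89445396e-01,  1.44902690e-01, -1.10672737e-04]), 'force': array([ 0.6717831 ,  1.19347335, -0.24235043]), 'moment': array([-3.93605043e-06,  3.85578862e-02,  2.03451967e-03]), 'grip_force': 0.0, 'width': 0.08533713418989573}
```

View pics/scene0.png

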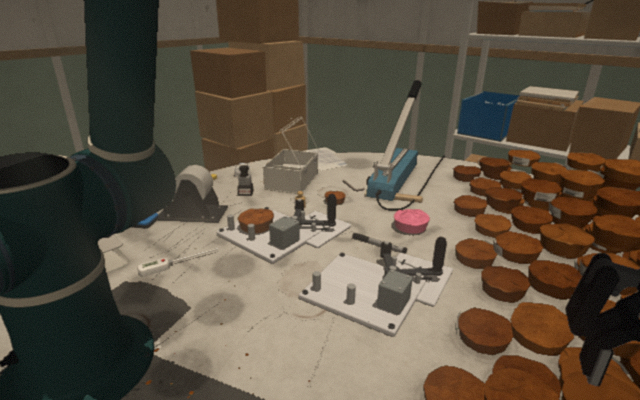

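View pics/side0.png

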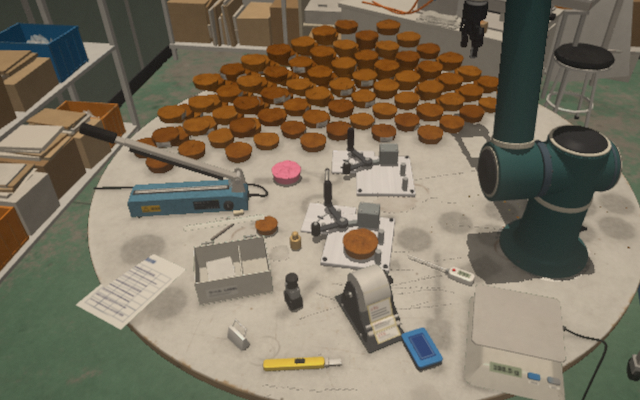

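The scene view shows the empty clamp at (375,290) and the cup's clamp at (285,228). In the side view these are at (375,172) and (350,235). The candidates in the side view are the cup on the clamp at (360,243), a small cup at (266,226), and a pink one at (287,172). The larger one, on the clamp at (360,243), is meant. I'll confirm it in an enlarged crop.

Run:
```python
import cv2,numpy as np
a=cv2.imread('pics/side0.png')[165:275,290:410]; b=cv2.imread('pics/scene0.png')[180:270,205:365]
a=cv2.resize(a,None,fx=3.3333,fy=3.3333,interpolation=cv2.INTER_CUBIC);b=cv2.resize(b,None,fx=2.5,fy=2.5,interpolation=cv2.INTER_CUBIC)
o=np.zeros((600,800,3),np.uint8);o[:a.shape[0],:400]=a[:, :400];o[:b.shape[0],400:]=b
cv2.imwrite('pics/crop1.png',cv2.resize(cv2.imread('pics/side0.png')[165:275,290:410],None,fx=5,fy=5,interpolation=cv2.INTER_CUBIC))
```

```text
(no output)
```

View pics/crop1.png

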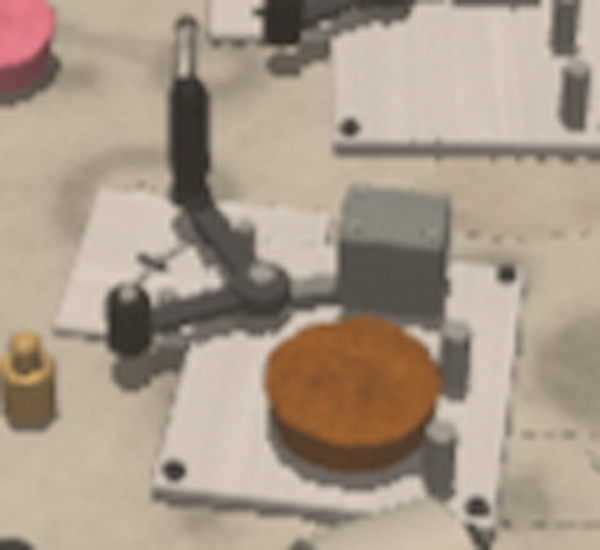

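The crop shows the clamp holding the large brown cup (360,385), posts to its right, pivot at (262,285), and roller at (128,315). The black upright handle is at (188,80–195), with a grey item behind it. This is clamp_a.

Run:
```python
from h import *
s=np.load('pics/side0.npz')
g=lambda x,y,z:np.round(ray(s,290+x/5-.4,165+y/5-.4,z)*1000,1)
for n,p in dict(h1=(175,470,12),h2=(477,507,12),h3=(506,273,12),piv=(262,272,36),hb=(188,195,43),ht=(188,82,94),ht2=(188,82,105),htop=(185,20,105),cup=(353,378,53),grey=(185,25,8)).items(): print(n,g(*p))
c=np.load('pics/scene0.npz')
for n,p in dict(piv=(262,272,36),hb=(188,195,43),ht=(188,82,94),htop=(185,20,105),grey=(185,25,8)).items(): print(n,proj(c,g(*p)/1000).round(1))
b=cv2.imread('pics/scene0.png')[180:270,205:365]
cv2.imwrite('pics/crop2.png',cv2.resize(b,None,fx=5,fy=5,interpolation=cv2.INTER_CUBIC))
```

```text
h1 [-1646.3 11804.5 12000. ]
h2 [  185.7 11771.9 12000. ]
h3 [  211.3 13927.9 12000. ]
piv [-5204.8 41151.8 36000. ]
hb [-8664.1 51908.5 43000. ]
ht [-21420.2 124363.   94000. ]
ht2 [-23996.3 138939.1 105000. ]
htop [-25410.3 146137.2 105000. ]
cup [-4562.9 56252.4 53000. ]
grey [-1369.  10854.1  8000. ]
piv [-2676.5 -3289.8]
hb [-3122.5 -3494.6]
ht [-2581.3 -2706.6]
htop [-2295.5 -2318.8]
grey [-1341.1 -1416.8]
```

View pics/crop2.png

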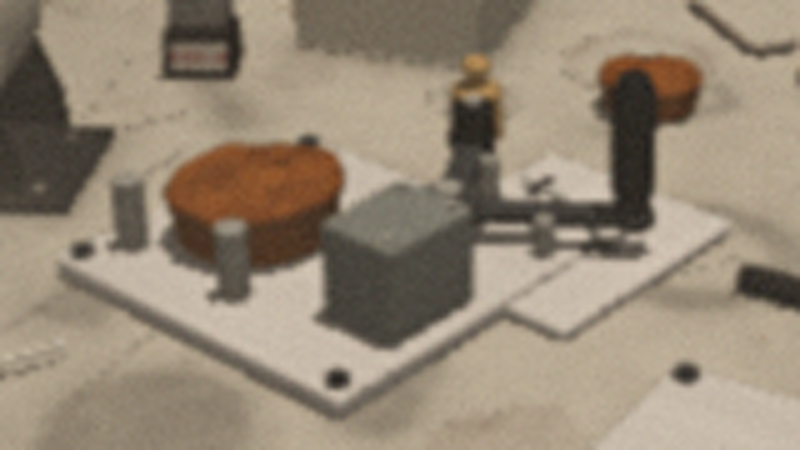

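The crop shows clamp_a from the robot side. The handle axis runs from (637,75) to (630,220), the housing is at (397,265), and the front corner screw is at (337,378). The last script mixed mm with m, so I'm redoing it.

Run:
```python
from h import *
s=np.load('pics/side0.npz');c=np.load('pics/scene0.npz')
g=lambda x,y,z:np.round(ray(s,290+x/5-.4,165+y/5-.4,z/1000)*1000,1)
k=lambda x,y,z:np.round(ray(c,205+x/5-.4,180+y/5-.4,z/1000)*1000,1)
for n,p in dict(h1=(175,470,12),h2=(477,507,12),h3=(506,273,12),piv=(262,272,36),hb=(188,195,43),ht=(188,82,94),htop=(188,72,105),cup=(353,378,53),grey=(185,25,8)).items(): print('side',n,g(*p),(5*(proj(c,g(*p)/1000)-[205,180])).round())
for n,p in dict(h3=(337,378,12),h2=(82,250,12),hb=(630,212,43),htop=(637,72,105),).items(): print('scene',n,k(*p),(5*(proj(s,k(*p)/1000)-[290,165])).round())
# two-view triangulation, handle top & bottom
P=lambda c:np.diag([1,1,1.])@np.array([[c['fx'],0,c['cx']],[0,c['fy'],c['cy']],[0,0,1]])@np.c_[c['R'],c['t']]
for a,b in(((188,20),(637,72)),((188,75),(637,72)),((188,195),(630,212))):
    X=cv2.triangulatePoints(P(s),P(c),np.array([290+a[0]/5-.4,165+a[1]/5-.4]),np.array([205+b[0]/5-.4,180+b[1]/5-.4]));print((X[:3]/X[3]*1000).T.round(1))
```

```text
side h1 [544.5 139.   12. ] [311. 142.]
side h2 [394.9 141.7  12. ] [ 87. 249.]
side h3 [392.8 -34.5  12. ] [346. 377.]
side piv [519.4  11.8  36. ] [457. 190.]
side hb [567.  -37.3  43. ] [596. 171.]
side ht [571.9 -71.   94. ] [660.  93.]
side htop [570.8 -65.3 105. ] [649.  69.]
side cup [461.1 103.4  53. ] [237. 148.]
side grey [ 603.5 -242.7    8. ] [1002.  342.]
scene h3 [390.7 -30.2  12. ] [507. 277.]
scene h2 [393.4 145.2  12. ] [477. 511.]
scene hb [545.4 -73.3  43. ] [235. 156.]
scene htop [565.8 -60.8 105. ] [194.  76.]
[[565.9 -74.9 122.4]]
[[569.1 -60.3 105.4]]
[[569.9 -55.9  27.2]]
```

Handle axis ≈ (569,−62), pivot ≈ (518,12.5), clamp yaw ≈ −0.8°. The arm goes over to the clockwise side of the handle, fingers shut, at height first.

Request:
jog_arm(deltas=[[[10,16,0],0.02],[[28,46,0],0.05],[[48,80,0],0.08],[[68,113,0],0.11],[[88,146,0],0.14],[[108,179,0],0.17],[[128,212,0],0.2],[[148,245,0],0.23],[[168,278,0],0.26],[[188,311,0],0.3],[[204,338,0],0.3],[[212,350,0],0.3]], fingers=1, newtons=60)

```text
clock: 1.1
tool_pos: [0.4066, -0.2931, 0.2309]
tcp_rot: [-0.001, 0.956, 0.292, 0.0]
force: [-0.6, -0.3, 0.2]
width: -0.0001
grip_force: 0.0
```

Request:
jog_arm(deltas=[[[6,10,0],0],[[20,34,0],0],[[38,64,0],0],[[58,97,0],0],[[78,130,0],0],[[96,160,0],0],[[110,184,0],0],[[120,202,0],0],[[126,210,0],0],[[126,210,0],0],[[126,210,0],0]])

```text
clock: 2.02
tool_pos: [0.5313, -0.0872, 0.2309]
tcp_rot: [0.0, 0.957, 0.291, -0.001]
force: [-0.0, 0.2, 0.4]
width: -0.0001
grip_force: 0.0
```

Run:
```python
from h import *
c=shot('wrist','w1');q=ctrl.get_state();print(q['clock'],q['tool_pos'],q['tcp_rot'],q['force'],q['width'],q['joint_positions'])
for X in((.569,-.062,.105),(.569,-.062,.043),(.518,.0125,.036)):print(proj(c,X))
```

```text
2.0667 [ 0.53099678 -0.0877043   0.23094761] [ 1.68743942e-04  9.56754856e-01  2.90894738e-01 -6.06676681e-04] [ 0.32085385 -0.33391623 -0.60318903] 0.00016335153922204562 [-2.09403509e-01  5.59744298e-03  1.89584736e+00 -9.32224501e-04
  1.24104699e+00  7.71371184e-01]
[318.38879759 140.46238368]
[318.41707473 134.77481633]
[234.45403196 135.02794058]
```

View pics/w1.png

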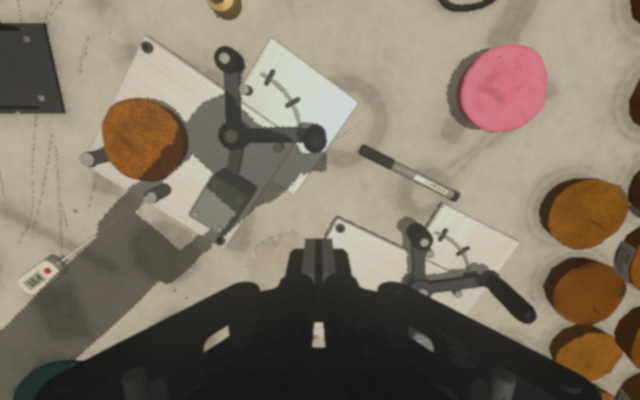

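The wrist view shows the handle at (315,138) and the pivot at (232,135), within 3 px of prediction. The pen at (410,172) lies clear on the table and the spot below the tips is free. Next I descend and work out the arc.

Request:
jog_arm(deltas=[[[0,0,-8],0],[[0,0,-25],0],[[0,0,-45],0],[[0,0,-65],0],[[0,0,-85],0],[[0,0,-105],0],[[0,0,-125],0],[[0,0,-143],0],[[0,0,-158],0],[[0,0,-167],0],[[0,0,-171],0],[[0,0,-171],0]])

```text
clock: 3.07
tool_pos: [0.5304, -0.0872, 0.0592]
tcp_rot: [-0.0, 0.957, 0.291, -0.001]
force: [0.6, -0.0, -0.4]
width: -0.0002
grip_force: 0.0
```

Run:
```python
from h import *
q=ctrl.get_state();T=q['tool_pos'][:2]*1000;print(q['clock'],T,q['force'])
c=np.array([517.2,13.2])
for th,d in [(0,40),(0,30),(0,22)]+[(x,22) for x in np.arange(.0833,1.01,.0833)]:
    f=np.radians(-55.8)+th;p=c+90*np.array([np.cos(f),np.sin(f)])-d*np.array([-np.sin(f),np.cos(f)]);print(round(th,2),(p-T).round(1))
```

```text
3.0667 [530.39374272 -87.22948123] [ 0.62384258 -0.01946    -0.42549576]
0 [4.3 3.5]
0 [12.6  9.1]
0 [19.2 13.6]
0.08 [26.3 16.6]
0.17 [33.1 20.2]
0.25 [39.7 24.3]
0.33 [45.8 29. ]
0.42 [51.5 34.2]
0.5 [56.8 39.8]
0.58 [61.6 45.8]
0.67 [65.9 52.2]
0.75 [69.7 59. ]
0.83 [72.8 66. ]
0.92 [75.4 73.3]
1.0 [77.3 80.8]
```

First to contact and up to ≈0.33 rad, slowly.

Request:
jog_arm(deltas=[[[4,3,0],0],[[8,6,0],0],[[12,9,0],0],[[16,11,0],0],[[19,14,0],0],[[23,15,0],0.04],[[26,17,0],0.08],[[30,18,0],0.12],[[33,20,0],0.17],[[36,22,0],0.21],[[38,23,0],0.23],[[40,24,0],0.25]])

```text
clock: 4.07
tool_pos: [0.5713, -0.0625, 0.0603]
tcp_rot: [-0.0, 0.913, 0.409, -0.0]
force: [-0.9, -1.3, -0.3]
width: 0.0002
grip_force: 0.5
```

Request:
jog_arm(deltas=[[[3,2,0],0.04],[[6,5,0],0.08],[[9,7,0],0.12],[[12,10,0],0.17],[[15,13,0],0.21],[[17,16,0],0.25],[[17,16,0],0.25],[[17,16,0],0.25]])

```text
clock: 4.73
tool_pos: [0.5892, -0.0462, 0.0604]
tcp_rot: [0.0, 0.855, 0.519, 0.0]
force: [0.7, -0.2, -0.5]
width: -0.0005
grip_force: 0.1
```

Run:
```python
from h import *
c=shot('side','s2');s=c['img'][:,:,::-1]
cv2.imwrite('pics/crop3.png',cv2.resize(s[150:290,270:420],None,fx=4,fy=4,interpolation=cv2.INTER_CUBIC))
q=ctrl.get_state();print(q['clock'],q['tool_pos'],q['force'])
```

```text
4.7833 [ 0.58890301 -0.0463277   0.06035512] [ 0.07303058  0.63035141 -0.18525887]
```

View pics/crop3.png

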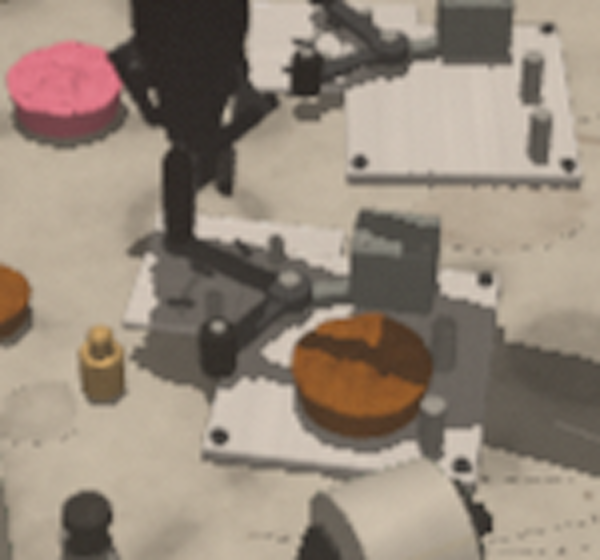

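The crop shows the lever moved to about the half stop: handle at (178,195), roller at (218,345). The fingers are just behind the handle. I continue to the second stop.

Request:
jog_arm(deltas=[[[2,3,0],0.04],[[5,6,0],0.08],[[7,9,0],0.12],[[9,12,0],0.17],[[11,16,0],0.21],[[13,19,0],0.25],[[14,22,0],0.29],[[16,26,0],0.33],[[17,29,0],0.37],[[18,32,0],0.4],[[19,35,0],0.44],[[20,38,0],0.47]])

```text
clock: 5.78
tool_pos: [0.6085, -0.0084, 0.0602]
tcp_rot: [-0.0, 0.71, 0.704, 0.0]
force: [-0.3, 0.1, -0.1]
width: -0.0001
grip_force: 0.0
```

Request:
jog_arm(deltas=[[[0,2,0],0.02],[[0,3,0],0.03],[[0,3,0],0.03],[[0,3,0],0.03]])

```text
clock: 6.12
tool_pos: [0.6087, -0.0058, 0.0603]
tcp_rot: [0.0, 0.7, 0.714, 0.0]
force: [0.6, -0.9, -0.2]
width: 0.0002
grip_force: 0.4
```

Run:
```python
from h import *
c=shot('side','s3');s=c['img'][:,:,::-1]
cv2.imwrite('pics/crop4.png',cv2.resize(s[150:290,270:420],None,fx=4,fy=4,interpolation=cv2.INTER_CUBIC))
for th in(.93,1):
    f=np.radians(-55.8)+th;p=[.5172+.09*np.cos(f),.0132+.09*np.sin(f)]
    print(th,[(4*(proj(c,[*p,z])-[270,150])).round() for z in(.043,.094)])
q=ctrl.get_state();print(q['clock'],q['tool_pos'],q['force'])
```

```text
0.93 [array([158., 253.]), array([155., 192.])]
1 [array([156., 259.]), array([153., 198.])]
6.1667 [ 0.60862777 -0.00577361  0.06032711] [ 1.02696206 -1.09560344 -0.77364678]
```

View pics/crop4.png

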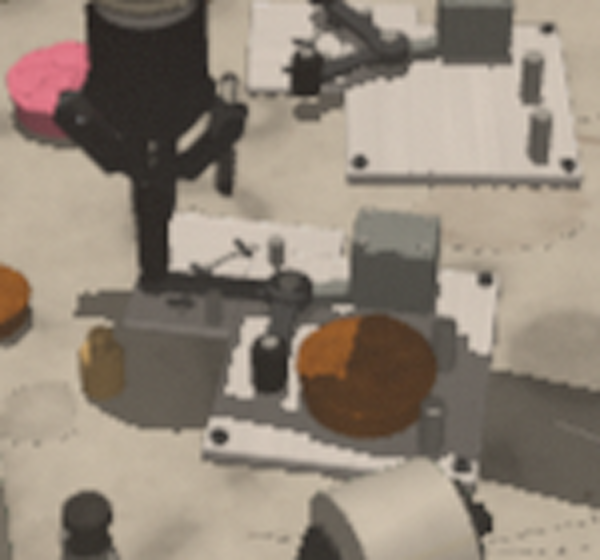

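The crop shows the lever near the end: handle at (153,230), roller at (268,365), and the cup shifted towards the posts. I press a little further to feel the stop.

Request:
jog_arm(deltas=[[[0,1,0],0],[[0,2,0],0],[[0,3,0],0],[[0,3,0],0]])

```text
clock: 6.5
tool_pos: [0.6088, -0.0043, 0.0604]
tcp_rot: [0.001, 0.7, 0.714, -0.001]
force: [2.0, -5.9, -1.1]
width: -0.0001
grip_force: 3.5
```

Request:
jog_arm(deltas=[[[0,1,0],0],[[0,3,0],0],[[0,4,0],0],[[0,4,0],0],[[0,4,0],0]])

```text
clock: 6.92
tool_pos: [0.6089, -0.0029, 0.0604]
tcp_rot: [0.002, 0.7, 0.714, -0.002]
force: [1.9, -15.3, -1.5]
width: 0.0
grip_force: 7.7
```

It's a firm stop: 15 N with only about 1.5 mm of travel. I back off along −y, then rise and check from above.

Request:
jog_arm(deltas=[[[0,-4,0],0],[[0,-10,0],0],[[0,-18,0],0],[[0,-28,0],0],[[0,-36,0],0],[[0,-40,0],0],[[0,-40,10],0],[[0,-40,35],0],[[0,-40,65],0],[[0,-40,100],0],[[0,-40,130],0],[[0,-40,150],0]])

```text
clock: 7.92
tool_pos: [0.6101, -0.0385, 0.2153]
tcp_rot: [0.002, 0.7, 0.714, 0.002]
force: [0.6, 0.0, 0.9]
width: -0.0001
grip_force: 0.0
```

Request:
jog_arm(deltas=[[[0,-5,8],0],[[-10,-20,20],0],[[-20,-40,20],0],[[-30,-60,20],0],[[-40,-75,20],0],[[-45,-80,20],0],[[-45,-80,20],0],[[-45,-80,20],0]])

```text
clock: 8.58
tool_pos: [0.5633, -0.1184, 0.2298]
tcp_rot: [-0.0, 0.7, 0.714, 0.0]
force: [1.2, -0.0, -0.0]
width: 0.0001
grip_force: 0.0
```

Run:
```python
from h import *
c=shot('wrist','w2')
for th in(.93,1):
    f=np.radians(-55.8)+th;print(th,proj(c,[.5172+.09*np.cos(f),.0132+.09*np.sin(f),.105]).round())
y=np.radians(-.8);R=np.array([[np.cos(y),-np.sin(y)],[np.sin(y),np.cos(y)]]);st=np.array([.5172,.0132])+R@[-.062,.075]
print('seat',st,'top centre px',proj(c,[*st,.053]).round(1),'piv',proj(c,[.5172,.0132,.036]))
S=shot('side','s4');m=cv2.inRange(cv2.cvtColor(S['img'],cv2.COLOR_RGB2HSV),(4,130,50),(18,255,255))
n,l,a,ce=cv2.connectedComponentsWithStats(m);i=l[243,362];print(a[i],ce[i],'pred',proj(S,[*st,.053]))
q=ctrl.get_state();print(q['clock'],q['tool_pos'],q['force'])
```

```text
0.93 [378.  36.]
1 [378.  27.]
seat [0.45625321 0.08905834] top centre px [200.3 -55.5] piv [274.70491509  45.6084709 ]
[345 229  34  30 762] [361.18110236 242.54199475] pred [362.80137798 236.47840394]
8.6833 [ 0.56381091 -0.11792559  0.23002836] [-0.60863083 -0.80828932 -0.211341  ]
```

View pics/w2.png

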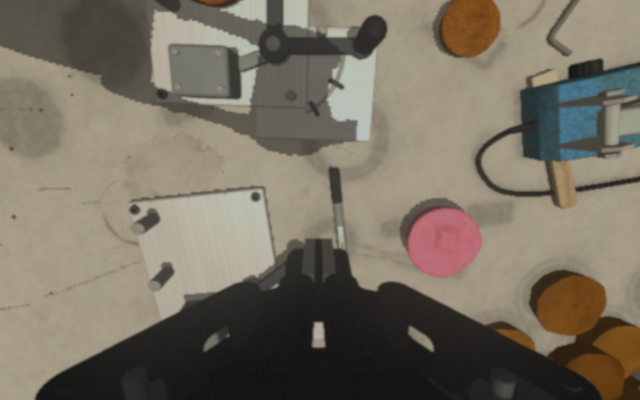

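The lever arm now points along clamp +x and the handle top is at (373,28), matching joint ≈1.0 (378,27). Pen and the other clamp look untouched. One side crop to check that the roller is seated on the cup.

Run:
```python
from h import *
s=cv2.imread('pics/s4.png');cv2.imwrite('pics/crop5.png',cv2.resize(s[190:280,300:410],None,fx=6,fy=6,interpolation=cv2.INTER_CUBIC))
S=np.load('pics/s4.npz')
st=np.array([.4563,.0891]);a=np.linspace(0,6.28,9)
print([tuple((6*(proj(S,[st[0]+.052*np.cos(x),st[1]+.052*np.sin(x),.053])-[300,190])).astype(int)) for x in a[:8]])
```

```text
[(np.int64(252), np.int64(266)), (np.int64(276), np.int64(330)), (np.int64(362), np.int64(366)), (np.int64(457), np.int64(349)), (np.int64(502), np.int64(291)), (np.int64(473), np.int64(229)), (np.int64(390), np.int64(196)), (np.int64(300), np.int64(211))]
```

View pics/crop5.png

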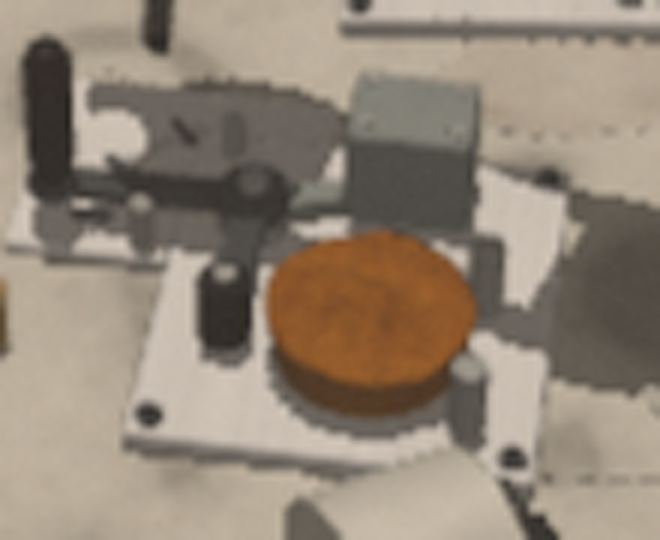

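The crop shows handle and roller home, with the roller (225,305) beside the cup and the cup between roller and posts. The brown part looks smaller than 104 mm, so I'll check the cup's centring from above once.

Request:
jog_arm(deltas=[[[-10,10,2],0],[[-25,25,8],0],[[-40,45,15],0],[[-55,60,20],0],[[-70,70,20],0],[[-80,75,20],0],[[-80,75,20],0],[[-80,75,20],0]])

```text
clock: 9.35
tool_pos: [0.4834, -0.0431, 0.2504]
tcp_rot: [0.0, 0.7, 0.715, 0.0]
force: [-0.1, 0.0, 0.3]
width: -0.0003
grip_force: 0.0
```

Run:
```python
from h import *
c=shot('wrist','w3');im=c['img'][:,:,::-1].copy()
st=np.array([.4563,.0891])
for z in(.012,.053):print(z,proj(c,[*st,z]).round(1),(proj(c,[*(st+[.052,0]),z])-proj(c,[*st,z])).round(1))
print('piv',proj(c,[.5172,.0132,.036]).round(1))
m=cv2.inRange(cv2.cvtColor(c['img'],cv2.COLOR_RGB2HSV),(4,120,40),(18,255,255))
for k in cv2.findContours(m,0,2)[0]:
    if cv2.contourArea(k)>800:print(cv2.minEnclosingCircle(k),cv2.contourArea(k))
cv2.imwrite('pics/crop6.png',cv2.resize(im[:240,100:420],None,fx=2.5,fy=2.5,interpolation=cv2.INTER_CUBIC))
```

```text
0.012 [296.9  53. ] [45.9  1.1]
0.053 [294.1  45.7] [51.8  1.2]
piv [349.4 124.1]
((605.9076538085938, 358.7086181640625), 52.13932800292969) 4484.5
((517.4966430664062, 101.4253921508789), 29.07366943359375) 2176.0
((295.0, 44.68888854980469), 45.586246490478516) 5689.0
```

View pics/crop6.png

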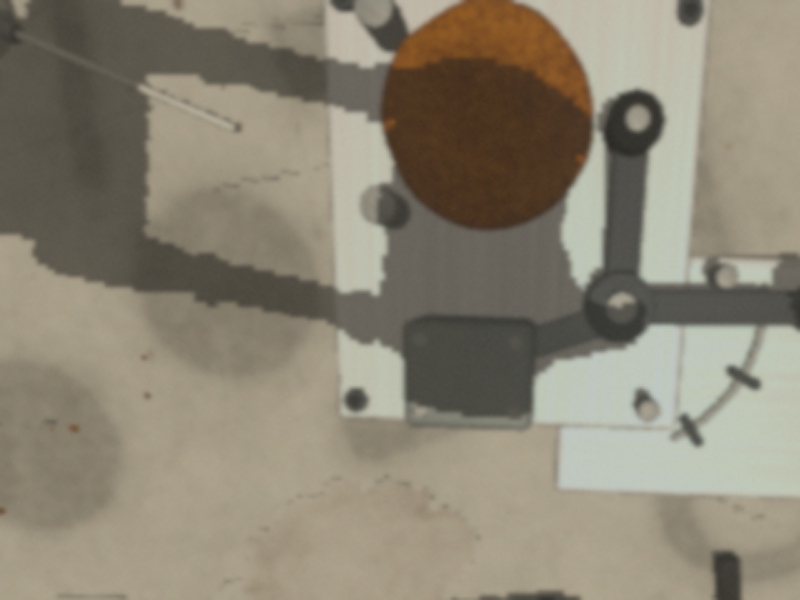

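The top view shows the brown disc centred at pixel (295,45). The predicted seat is at (294,46), so the cup is within about 2 mm of it. The disc lies between roller (635,120) and posts in the crop, and the hand is clear. I'm handing in.

```bash
python3 -c "
from rig import ctrl
print(ctrl.sign_off())"
```

```text
the job is handed in; nothing more can be done
None
```

I pushed clamp_a's lever past the half-way click to its second stop, took the hand away and handed the job in at about 9.4 s: the roller is closed, the cup looks within about 2 mm of its seat, and the hand-in returned no verdict.

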